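# Move the bracelet display to the marked notch

### The job

Squeeze the yellow release lever of the sliding bracelet display against its black thumb rest, and keep it squeezed while sliding the frame along to the notch beside the red pin. Let go there so that the tooth drops fully home into that notch, feeling for it with a gentle push if it has not; never crush the handle or force the tooth against the rack. Leave the ring box, cone, jar and price block alone.

Things in the scene. Friction and masses are not known exactly. Their poses are not given: they have to be found in the camera images.
- display_base: Pale wooden board of the sliding bracelet display, 360 (x) x 245 (y) x 12 mm, fixed; origin at the centre of its underside, on the table; z up. The frame slides along x. y points from the bracelet roll to the notched rack, away from the robot (within 0.4 rad).
- rack (a point): Middle of the aluminium rack's toothed face at its top edge, 40 mm above the table, axes as the board's. The rack runs along x and lies 16 mm deep in +y. Its face has 5 notches 10 mm wide: one here at x = 0, where the frame starts latched, and two either side, cut by hand unevenly, 35 to 50 mm from one to the next.
- frame (a joint): Position of the sliding frame along the board's x, m: 0 at the start notch, range -0.090 to 0.090. A black plate 110 (x) x 165 (y) mm, top 32 mm above the table, with a roll of bracelets (top 93 mm above the table, its near side 88 mm in -y from point grip) and the squeeze handle. About 2 N of friction; stays where it is left.
- grip (a point): Middle of the squeeze handle, on the frame, 80 mm above the table, axes as the board's. Two upright plates 34 mm wide along x, 6 mm thick, tops at 102 mm: the fixed thumb rest, outer face 23 mm in -y, and the lever, outer face 23 mm in +y latched, 13 mm squeezed. Squeeze these faces together from above. Free for 80 mm around above 50 mm height.
- release (a joint): Travel of the yellow lever towards the thumb rest (-y), m: 0 = latched, tooth home in a notch; 0.010 = squeezed to its stop. The tooth clears the rack above 0.007; let go between notches, it rests on the rack's face and this reads about 0.007. The spring pushes back with 5 N at 0, 11 N at 0.010, and snaps the tooth home over a notch.
- lever_plate: Yellow upright lever plate, 34 x 6 x 62 mm, moves with joint release. It cracks if gripped or pushed with more than 40 N. Its origin is not on it: use point grip.
- thumb_rest: Black fixed upright plate of the handle, 34 (x) x 6 x 70 mm, part of the frame. It cracks if gripped or pushed with more than 40 N. The frame can also be pushed along x on this plate's side edge with a shut gripper. Its origin is not on it: use point grip.
- latch_tooth: Steel tooth drawn out of its notch by the lever; 8 mm wide along x (1 mm play either side in a notch), 32 to 40 mm above the table, reaches 7 mm into the notch when home. It bends if forced against the rack with more than 25 N; sliding over the rack's face under its spring takes some 2 N more. Its origin is not on it: use point tooth_tip.
- tooth_tip (a point): Top edge of the tooth's end, middle of its width, 40 mm above the table; at the same x along the board as point grip, and 53 mm in +y from it when latched.
- red_pin: Pin with a red ball head (16 mm) fixed in the board behind the rack, beside the notch wanted; origin on the board under the head, ball centre 24 mm above it, axes as the board's. Stuck in by hand, up to 9 mm along x from the middle of its notch. Three white pins mark the other notches; the start notch has none.
- ring_box: Red ring box, 57 x 57 x 40 mm, loose on the table by one end of the board; origin at the centre of its underside. Leave it alone.
- bangle_cone: White ceramic bangle cone, 64 mm across, 88 mm high, loose, by the other end; origin at the centre of its underside. Leave it alone.
- bead_jar: Amber glass jar with a brass cap, 54 mm across, 65 mm high, loose, beyond the pins; origin at the centre of its underside. Leave it alone.
- price_block: Blank card on a wooden foot, 60 x 30 x 50 mm, loose, beyond the pins; origin at the centre of its underside. Leave it alone.

How it is judged:
On the way, in this order (a step that is already met when the one before it is completed fails the run):
1. the release lever is squeezed until the tooth is clear of the rack (value of joint release above 0.0072 m), for 0.1 s.
2. with the lever still squeezed, the frame has been slid to within 15 mm of the red pin (x of tooth_tip in the frame of red_pin between -0.015 and 0.015 m and value of joint release above 0.006 m), for 0.1 s.
At the end, for the whole second after the job is handed in: The tooth is fully home (lever back to within 2 mm of latched) in the notch beside the red pin (tooth within 12 mm of the pin along the rack), the frame is at rest, and the handle is let go (x of tooth_tip in the frame of red_pin between -0.012 and 0.012 m and value of joint release below 0.002 m and velocity of joint frame between -0.005 and 0.005 m/s); the robot touches nothing.
It fails at once if a lever plate or the thumb rest is gripped or pushed with more than 40 N (contact force between the fingers and thumb_rest above 40 N or contact force between the fingers and lever_plate above 40 N).
It fails at once if the latch tooth is forced against the rack (or anything else) with more than 25 N (contact force between latch_tooth and anything else above 25 N).
It fails at once if a bystander (ring box, bangle cone, bead jar, price block) is moved more than 20 mm or tipped (distance of any of ring_box, bangle_cone, bead_jar, price_block from where it was at the start of the episode above 0.02 m or angle between any of ring_box, bangle_cone, bead_jar, price_block's own z axis and vertical above 0.4 rad).
It also fails if it takes over 45 s, if anything falls off the work surface, if the arm or the gripper's body presses on something with over 40 N, if the wrist force passes 120 N, or if a joint passes its speed limit or range.

### The arm

A 6-joint arm with a two-finger parallel gripper is mounted at the origin on the work surface. World frame = base frame: x ahead of the robot, y to its left, z up, the work surface at z = 0. Lengths are in m, angles in rad, forces in N, time in s.
With the tool pointing down it reaches from about 0.25 to 0.775 m from the base axis. Payload 4 kg.
Tool frame: the origin (TCP) lies midway between the tips of the shut fingers; the grasp point (between the pads) lies 19 mm behind it; z points along the fingers, y is the line along which they close (so a half turn about z gives the same grasp; the last joint's range is limited). The gripper opens to 85 mm and grips with 20 to 120 N. Pads are 22 mm wide; open, the fingers measure 114 mm over their backs; the gripper's body (76 mm by 85 mm) begins 54 mm behind the grasp point. The pads swing forward as they close: fully open they stand 13 mm farther back than shut.
Start: joints at [1.125, 0.087, 1.371, -0, 1.684, -0.103], TCP at [0.185, 0.518, 0.231] pointing down, gripper open.
Joint ranges: [-3.1, 3.1], [-0.76, 2.03], [0.27, 2.55], [-1.08, 4.22], [0.17, 2.65], [-2.57, 2.57]. Speed limits (rad/s): [2.79, 2.79, 3.14, 3.14, 3.14, 3.14].

### API

Orientations are given as [roll, pitch, yaw] about the fixed x, y, z axes, in that order (R = Rz(yaw) Ry(pitch) Rx(roll)).
In Python, from plant import sensors, imaging, arm gives the robot as it stands. The module is installed in compiled form; this text tells all that it offers.
- The arm moves only by the shell command python3 -m handwheel 'ROWS' [OPENING]. ROWS is JSON, a list of rows, each a list of 2 entries, a list of its own where there are three numbers: the shift along the tool's x, y, z in units of 0.025 m (1.0 is 0.025 m), then the turn about the tool's z in units of 30 degrees (1.0 is 30 degrees). A call has exactly 8 rows; each row shifts and turns the commanded pose from where the row before left it, along the tool's axes as they then stand; what a row does not reach is not made up. A row lasts 1/12 s, in which the tool goes at most 41.7 mm and 7.16 degrees, less where a joint would pass 70% of its speed; a pose out of reach is approached as far as the arm can. A call with a number of a shift or a turn outside -1 to 1 is refused whole. A call with a gripper value outside its range is refused whole. OPENING is the gripper's target within -1 to 1 (fully open at 1, half-way at 0, shut at -1), set as the call begins (- or left out, the last holds). The fingers move at their own pace and stop on an object; the grip force is fixed at half the most. Time passes only in rows, so rows that do not move let the fingers close, or fill a call up. It gives the time, the measured TCP pose, the force, the opening and the grip force at its end, in the units of the state.
- sensors.sense(): the state, without advancing time (a new reading comes with each control period).
- imaging.get_image(name): name is "scene" or "top" or "wrist"; returns a dict with "color" (400x640x3 uint8, red, green, blue), "camera_matrix" (3x3 intrinsics, pixels), "k1" (the pictures are not rectified: a ray, as slopes to the right and down, at radius r is drawn at 1 + k1 r^2 times it, then the intrinsics apply), "rvec" (rotation vector, rad) and "tvec" (3), from world to camera coordinates, as OpenCV has them. Camera axes: x right, y down, z forward; pixel columns grow to the right and rows downward; lengths in m; the calibration is good to about 2 mm. A picture is of the moment at which its call begins. There is no depth.
- arm.close_job(): hands the job in; it is judged then, once.
The state is a dict: "time": time; "joint_pos": joint angles; "dq": joint speeds; "joint_torque": joint torques, N m; "ee_pos": TCP position; "ee_rot": TCP orientation; "wrist_force": force on the tool from outside, world axes, zero at the start; "moment": the same for the moment, N m; "opening": opening from 0.0 (shut) to 1.0 (fully open); "grasp_force": force on a finger pad.
Only numpy, scipy, OpenCV 4.12 (cv2) and the standard library are available. Lean on these libraries where they do the work, as an engineer would, in place of code of your own. Each camera call takes 0.05 s, during which the arm holds its last target. There are 200 camera calls.

## Working session

There is one attempt and no reset: what is moved stays moved. The work goes in short steps, Python scripts to look and compute and a shell command to move; the robot and the scene stay as the last step left them, time stands still between calls to the robot, and variables do not carry over. Pictures are saved under pics/ and viewed, at most 10 in all, crops included, and the job is handed in when it is done.

```bash
mkdir -p pics
cat > h.py <<'E'
import numpy as np, cv2
from plant import sensors, imaging, arm
def get(n,save=None):
    d=imaging.get_image(n)
    if save: cv2.imwrite(f'pics/{save}.png',d['color'][:,:,::-1])
    return d
def ray(d,uv):
    K=np.array(d['camera_matrix']);k1=d['k1']
    R=cv2.Rodrigues(np.array(d['rvec'],float))[0];t=np.array(d['tvec'],float).ravel()
    p=cv2.undistortPoints(np.array([[uv]],float),K,np.array([k1,0,0,0,0.]))[0,0]
    return -R.T@t, R.T@np.array([p[0],p[1],1.])
def plane(d,uv,z):
    c,r=ray(d,uv); return c+r*(z-c[2])/r[2]
def tri(a,ua,b,ub):
    c1,r1=ray(a,ua);c2,r2=ray(b,ub)
    s=np.linalg.lstsq(np.c_[r1,-r2],c2-c1,rcond=None)[0]
    p,q=c1+s[0]*r1,c2+s[1]*r2
    return (p+q)/2,np.linalg.norm(p-q)
def blobs(d,name,lo,hi,amin=15):
    h=cv2.cvtColor(d['color'],cv2.COLOR_RGB2HSV)
    m=cv2.inRange(h,np.array(lo),np.array(hi))
    n,l,s,c=cv2.connectedComponentsWithStats(m)
    return [(s[i].tolist(),c[i].round(1).tolist()) for i in range(1,n) if s[i][4]>=amin]
E
python3 - <<'E'
from h import *
import pickle
D={n:get(n,n+'0') for n in('scene','top','wrist')}
pickle.dump(D,open('D0.pkl','wb'))
s=sensors.sense();print(s)
for n in D:
    print(n,'cam',ray(D[n],(320,200))[0].round(3))
    print(' yellow',blobs(D[n],'y',(20,120,90),(35,255,255)))
    print(' red',blobs(D[n],'r',(0,150,70),(6,255,255)),blobs(D[n],'r',(172,150,70),(180,255,255)))
E
```

```text
{'time': 0.15, 'joint_pos': array([ 1.12491174e+00,  8.78051029e-02,  1.37190580e+00, -2.16812942e-05,
        1.68363949e+00, -1.03078525e-01]), 'dq': array([-0.00152747, -0.00225467, -0.00400532,  0.00097534,  0.00132824,
       -0.00158586]), 'joint_torque': array([ 1.12291833e-03, -3.52376461e+01, -3.13678336e+01, -1.90658011e-04,
        8.09602352e-03,  7.43761234e-06]), 'ee_pos': array([0.18470167, 0.51764203, 0.23039783]), 'ee_rot': array([-3.13984202e+00, -1.59431642e-04,  2.79878403e+00]), 'wrist_force': array([0.64475242, 0.48018337, 0.31909386]), 'moment': array([-0.04074575,  0.02167525, -0.003687  ]), 'grasp_force': 0.0, 'opening': 1.0008246392732214}
scene cam [1.269 0.104 0.575]
 yellow [([336, 144, 3, 19, 37], [336.9, 153.4]), ([340, 170, 19, 27, 457], [348.8, 182.8]), ([46, 199, 6, 4, 15], [48.3, 200.3]), ([398, 226, 25, 23, 447], [409.9, 237.0])]
 red [([354, 144, 4, 18, 40], [355.9, 153.2]), ([45, 175, 5, 6, 20], [47.0, 177.8]), ([224, 191, 26, 28, 633], [236.4, 204.4]), ([24, 192, 6, 5, 22], [26.4, 194.1]), ([329, 213, 6, 6, 29], [331.6, 215.4])] [([223, 190, 26,
[... 746 characters left out ...]
375, 203, 25, 24, 410], [386.5, 214.6]), ([567, 207, 9, 6, 25], [571.5, 209.7]), ([539, 253, 9, 5, 21], [542.8, 255.0]), ([287, 274, 6, 19, 44], [289.5, 283.1])] [([374, 201, 27, 27, 97], [387.8, 214.1])]
wrist cam [0.123 0.54  0.375]
 yellow [([432, 0, 11, 12, 55], [436.1, 5.4]), ([374, 10, 10, 13, 54], [377.4, 16.2]), ([428, 67, 11, 12, 48], [432.2, 72.1]), ([441, 74, 10, 11, 42], [443.8, 78.5]), ([386, 85, 10, 12, 41], [388.9, 90.0]), ([372, 87, 10, 11, 39], [375.0, 91.3]), ([317, 104, 11, 11, 39], [321.5, 108.1]), ([381, 138, 10, 10, 37], [384.9, 141.3]), ([382, 152, 11, 9, 37], [386.5, 155.1]), ([322, 158, 10, 10, 30], [325.9, 160.9]), ([330, 169, 10, 9, 29], [333.9, 171.3])]
 red [] []
```

View pics/top0.png

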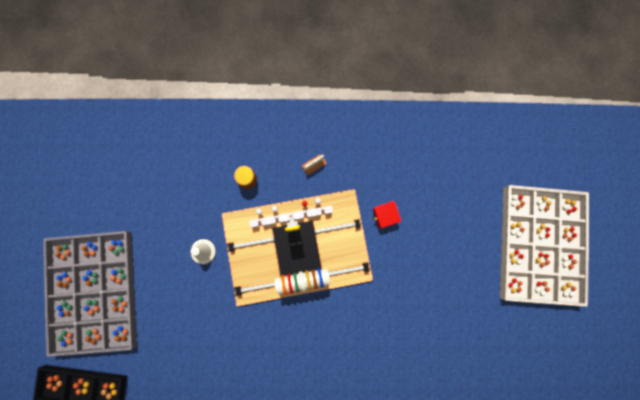

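View pics/scene0.png

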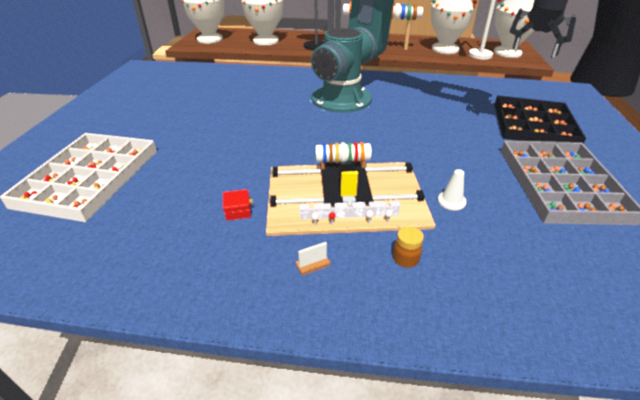

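The top view shows the board centred near (297,247). The handle's yellow edge is near (292,228), the red pin near (305,204), and the white pins near (259,212), (275,210) and (318,202). The scene view shows the lever at (349,183) and the red ball at (332,215).

Run:
```python
from h import *
import pickle
D=pickle.load(open('D0.pkl','rb'));T,S=D['top'],D['scene']
h=cv2.cvtColor(T['color'],cv2.COLOR_RGB2HSV)
# board outline
m=cv2.inRange(h,np.array((8,60,120)),np.array((28,200,255)));m[:, :215]=0;m[:,378:]=0;m[:185]=0;m[312:]=0
m=cv2.morphologyEx(m,cv2.MORPH_CLOSE,np.ones((25,25)))
c=max(cv2.findContours(m,0,2)[0],key=cv2.contourArea)
b=cv2.boxPoints(cv2.minAreaRect(c))
P=np.array([plane(T,p,.012)[:2] for p in b]);print('box',b.round(1).tolist(),P.round(4).tolist(),P.mean(0).round(4))
for i in range(4):
    e=P[(i+1)%4]-P[i];print(np.linalg.norm(e).round(4),np.degrees(np.arctan2(e[1],e[0])).round(2))
def sub(H,lo,hi,box):
    q=cv2.inRange(H,np.array(lo),np.array(hi));x0,y0,x1,y1=box
    z=np.zeros_like(q);z[y0:y1,x0:x1]=q[y0:y1,x0:x1];y,x=np.nonzero(z);return x.mean(),y.mean(),len(x)
rt=sub(h,(0,120,90),(8,255,255),(298,196,314,212));hs=cv2.cvtColor(S['color'],cv2.COLOR_RGB2HSV)
rs=sub(hs,(0,150,70),(8,255,255),(325,208,340,222));print(rt,rs,'redball',tri(T,rt[:2],S,rs[:2]))
yt=sub(h,(20,150,90),(35,255,255),(280,218,305,236));print('yellow top',yt,plane(T,yt[:2],.102),plane(T,yt[:2],.09))
ys=hs;q=cv2.inRange(hs,np.array((20,120,90)),np.array((35,255,255)));q[:165]=0;q[200:]=0
c=max(cv2.findContours(q,0,2)[0],key=cv2.contourArea);b=cv2.boxPoints(cv2.minAreaRect(c));print('lever scene',b.round(1).tolist())
top=b[np.argsort(b[:,1])[:2]].mean(0);print('lever topmid',top,tri(T,yt[:2],S,top), plane(S,top,.102))
s=sensors.sense();R=cv2.Rodrigues(np.zeros(3))[0]
from scipy.spatial.transform import Rotation as Ro
print(Ro.from_euler('xyz',s['ee_rot']).as_matrix().round(3))
cv2.imwrite('pics/tc.png',cv2.resize(T['color'][185:310,215:380,::-1],None,fx=4,fy=4,interpolation=cv2.INTER_CUBIC))
```

```text
box [[219.39999389648438, 213.3000030517578], [369.8999938964844, 185.8000030517578], [386.8999938964844, 278.79998779296875], [236.39999389648438, 306.29998779296875]] [[0.6293, 0.2648], [0.7061, -0.1355], [0.4604, -0.1775], [0.3882, 0.2134]] [0.546  0.0413]
0.4076 -79.14
0.2493 -170.3
0.3975 100.48
0.2466 12.04
(np.float64(304.1), np.float64(203.05), 20) (np.float64(331.58620689655174), np.float64(215.44827586206895), 29) redball (array([0.65519937, 0.04119982, 0.03709022]), np.float64(0.0019242014161883981))
yellow top (np.float64(291.6333333333333), np.float64(228.35), 60) [0.58537017 0.06918343 0.102     ] [0.58610354 0.06967531 0.09      ]
lever scene [[340.0, 170.0], [358.0, 170.0], [358.0, 196.0], [340.0, 196.0]]
lever topmid [349. 170.] (array([0.58502591, 0.06959576, 0.10690881]), np.float64(0.0012294445264161757)) [0.57777328 0.06985144 0.102     ]
[[-0.942  0.336 -0.001]
 [ 0.336  0.942 -0.002]
 [ 0.    -0.002 -1.   ]]
```

View pics/tc.png

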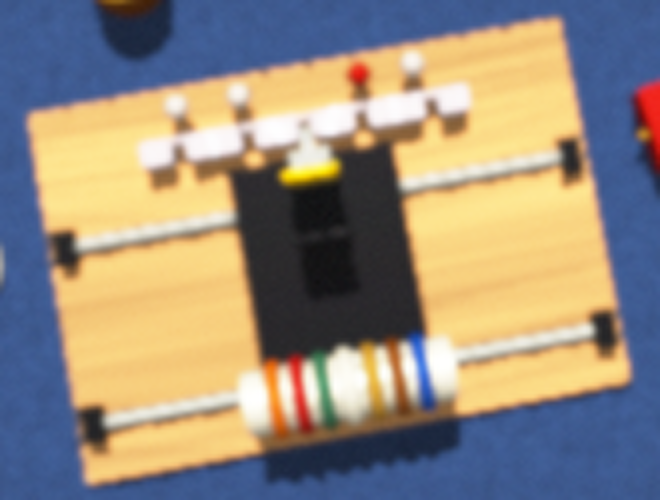

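The zoomed top crop shows the board corners at (28,112), (560,18), (632,382) and (87,486). The yellow lever's top is at (310,175), the rack gap beside the red pin at (361,115), and the red ball at (358,73). The frame has to move to the right, which is board +x.

Run:
```python
from h import *
import pickle
D=pickle.load(open('D0.pkl','rb'));T,S=D['top'],D['scene']
f=lambda p,z:plane(T,((p[0]+.5)/4-.5+215,(p[1]+.5)/4-.5+185),z)[:2]
C=np.array([f(p,.012) for p in [(28,112),(560,18),(632,382),(87,486)]])
ex=(C[1]-C[0]+C[2]-C[3]);a=np.arctan2(ex[1],ex[0]);ey=C[0]-C[3]+C[1]-C[2]
print(C.round(4),C.mean(0),'yaw',a,np.arctan2(-ey[0],ey[1]),np.linalg.norm(ex)/2,np.linalg.norm(ey)/2)
u=np.array([np.cos(a),np.sin(a)]);v=np.array([-u[1],u[0]])
L=f((310,175),.102)
for n,p,z in [('lever',(310,175),.102),('red',(358,73),.036),('gap',(361,115),.04),('gap',(361,128),.04),('tooth',(307,150),.04),('roll',(350,390),.06)]:
    w=f(p,z);print(n,w.round(4),'rel lever in board',((w-L)@u).round(4),((w-L)@v).round(4))
R=plane(T,(304.1,203.05),.036)[:2];print('red blob rel lever',(R-L)@u)
g=L-0.020*v;print('grip',g)
# tool y along v ; current yaw
s=sensors.sense();yaw=s['ee_rot'][2]
from scipy.spatial.transform import Rotation as Ro
M=Ro.from_euler('xyz',s['ee_rot']).as_matrix()
d=np.r_[g,.231]-s['ee_pos'];print('tool shift',M.T@d/.025)
ty=M[:2,1];ang=np.arctan2(ty[1],ty[0]);av=np.arctan2(v[1],v[0]);print('tool y ang',ang,'target',av,'diff deg',np.degrees(av-ang))
```

```text
[[ 0.6312  0.259 ]
 [ 0.6968 -0.0943]
 [ 0.4569 -0.1399]
 [ 0.3886  0.2135]] [0.54339421 0.05957642] yaw -1.3835780438338288 -1.3840364646711438 0.35965492075380495 0.24554878633292487
lever [0.5853 0.068 ] rel lever in board 0.0 0.0
red [0.6559 0.0402] rel lever in board 0.0404 0.0642
gap [0.6281 0.038 ] rel lever in board 0.0374 0.0364
gap [0.6197 0.0379] rel lever in board 0.0359 0.0281
tooth [0.6052 0.0726] rel lever in board -0.0008 0.0204
roll [0.4542 0.0433] rel lever in board -0.0001 -0.1334
red blob rel lever 0.04030037506121963
grip [0.56566687 0.0642684 ]
tool shift [-2.04476994e+01 -1.19575719e+01 -6.41336187e-03]
tool y ang 1.227987978044292 target 0.18721828296106785 diff deg -59.63171097338633
```

```bash
python3 -m handwheel '[[[-0.8,-0.47,0],0],[[-1,-0.58,0],0],[[-1,-0.58,0],0],[[-1,-0.58,0],0],[[-1,-0.58,0],0],[[-1,-0.58,0],0],[[-1,-0.58,0],0],[[-1,-0.58,0],0]]' 1
python3 -m handwheel '[[[-1,-0.58,0],0],[[-1,-0.58,0],0],[[-1,-0.58,0],0],[[-1,-0.58,0],0],[[-1,-0.58,0],0],[[-1,-0.58,0],0],[[-0.7,-0.4,0],0],[[-0.3,-0.2,0],0]]'
python3 -m handwheel '[[[0,0,0],0.22],[[0,0,0],0.23],[[0,0,0],0.23],[[0,0,0],0.23],[[0,0,0],0.23],[[0,0,0],0.23],[[0,0,0],0.23],[[0,0,0],0.23]]'
cat > rel.py <<'E'
from h import *
from scipy.spatial.transform import Rotation as Ro
import sys
g=np.array(eval(sys.argv[1]));s=sensors.sense();M=Ro.from_euler('xyz',s['ee_rot']).as_matrix()
a=-1.3838;v=np.array([-np.sin(a),np.cos(a)]);t=np.arctan2(M[1,1],M[0,1])
d=np.degrees(np.arctan2(v[1],v[0])-t);d=(d+90)%180-90
print('shift units',(M.T@(g-s['ee_pos'])/.025).round(3),'turn units',(-d/30).round(3),s['ee_pos'],s['time'])
E
python3 rel.py '[.5657,.0643,.231]'
```

```text
time: 0.82
ee_pos: [0.331, 0.3445, 0.231]
ee_rot: [-3.141, -0.0, 2.799]
wrist_force: [0.5, -0.1, 0.8]
opening: 0.998
grasp_force: 0.0
time: 1.48
ee_pos: [0.4622, 0.1888, 0.2307]
ee_rot: [-3.14, -0.0, 2.796]
wrist_force: [-0.6, -0.5, -0.9]
opening: 0.998
grasp_force: 0.0
time: 2.15
ee_pos: [0.4603, 0.1916, 0.231]
ee_rot: [-3.141, -0.001, 1.836]
wrist_force: [-0.9, 0.7, -0.4]
opening: 1.003
grasp_force: 0.0
shift units [-6.016e+00  2.735e+00 -4.000e-03] turn units 0.149 [0.46034377 0.19156379 0.23104926] 2.15
```

```bash
python3 -m handwheel '[[[0,0,0],0.15],[[-0.83,0.46,0],0],[[-0.83,0.46,0],0],[[-0.83,0.46,0],0],[[-0.83,0.46,0],0],[[-0.83,0.46,0],0],[[-0.83,0.46,0],0],[[-0.8,0.44,0],0]]'
python3 -m handwheel '[[[0,0,0],0],[[0,0,0],0],[[0,0,0],0],[[0,0,0],0],[[0,0,0],0],[[0,0,0],0],[[0,0,0],0],[[0,0,0],0]]' | head -3
python3 rel.py '[.5657,.0643,.231]'
python3 - <<'E'
from h import *
import pickle
d=get('wrist','w1');pickle.dump(d,open('w1.pkl','wb'));print(ray(d,(320,200))[0])
E
```

```text
time: 2.82
ee_pos: [0.5673, 0.0641, 0.231]
ee_rot: [-3.141, -0.001, 1.763]
wrist_force: [0.3, 0.6, 1.2]
opening: 1.002
grasp_force: 0.0
time: 3.48
ee_pos: [0.5668, 0.0647, 0.2315]
ee_rot: [3.141, -0.0, 1.763]
shift units [-0.006 -0.047  0.02 ] turn units 0.009 [0.56681637 0.06467216 0.23149422] 3.4833
[0.55472025 0.12992098 0.37599256]
```

View pics/w1.png

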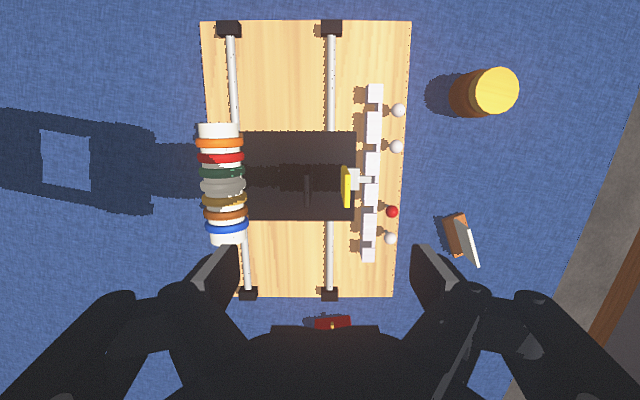

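The wrist view shows the yellow lever at (346,187), the thumb rest at (307,190), the red ball at (392,211) and the rack along column 370. The gap beside the red pin is near row 207.

Run:
```python
from h import *
import pickle
W=pickle.load(open('w1.pkl','rb'));D=pickle.load(open('D0.pkl','rb'));T=D['top']
a=-1.3838;u=np.array([np.cos(a),np.sin(a)]);v=np.array([-u[1],u[0]])
h=cv2.cvtColor(W['color'],cv2.COLOR_RGB2HSV)
q=cv2.inRange(h,np.array((22,130,90)),np.array((34,255,255)));q[:,:335]=0;q[:,360:]=0;q[:155]=0;q[215:]=0
y,x=np.nonzero(q);print('yellow box',x.min(),x.max(),y.min(),y.max());
for r in range(y.min(),y.max()+1,5): print(r,x[y==r].min(),x[y==r].max(),end='; ')
q=cv2.inRange(h,np.array((0,150,70)),np.array((8,255,255)));q[:,:380]=0;q[:,405:]=0;q[:195]=0;q[225:]=0
y,x=np.nonzero(q);rw=(x.mean(),y.mean());print('\nred',rw,tri(W,rw,T,(304.1,203.05)),plane(W,rw,.036))
R=plane(W,rw,.036)[:2]
g=cv2.cvtColor(W['color'],cv2.COLOR_RGB2GRAY).astype(int)
for c in (364,366,368,372): print(c,[(r,g[r,c]) for r in range(80,268) if g[r,c]<150])
print('thumb row190 ',g[190,285:360].tolist()); print(g[200,285:360].tolist())
cv2.imwrite('pics/wc.png',cv2.resize(W['color'][130:260,280:410,::-1],None,fx=4,fy=4,interpolation=cv2.INTER_CUBIC))
```

```text
yellow box 341 349 166 207
166 342 344; 171 343 347; 176 341 349; 181 341 349; 186 341 349; 191 342 349; 196 345 349; 201 345 349; 206 344 349; 
red (np.float64(392.27472527472526), np.float64(211.3956043956044)) (array([0.65615258, 0.04094201, 0.03908492]), np.float64(0.0026177844286302846)) [0.65821751 0.0408181  0.036     ]
364 [(88, np.int64(123)), (89, np.int64(128)), (90, np.int64(130)), (91, np.int64(128)), (92, np.int64(128)), (93, np.int64(128)), (94, np.int64(131)), (95, np.int64(128)), (96, np.int64(133)), (97, np.int64(131)), (98, np.int64(136)), (99, np.int64(133)), (100, np.int64(135)), (101, np.int64(131)), (102, np.int64(128)), (107, np.int64(120)), (108, np.int64(127)), (109, np.int64(129)), (110, np.int64(134)), (111, np.int64(135)), (112, np.int64(134)), (113, np.int64(130)), (114, np.int64(127)), (115, np.int64(128)), (116, np.int64(129)), (117, np.int64(130)), (118, np.int64(130)), (119, np.int64(129)), (120, np.int64(131)), (121, np.int64(129)), (122, np.int64(126)), (123, np.int64(126)), (124, np.int64(122)), (125, np.int64(127)), (126, np.int64(125)), (127, np
[... 4162 characters left out ...]
4(110)), (211, np.int64(108)), (212, np.int64(114))]
thumb row190  [57, 55, 57, 56, 52, 51, 55, 48, 53, 55, 54, 54, 50, 45, 55, 52, 52, 50, 55, 59, 66, 70, 71, 71, 56, 50, 59, 60, 54, 55, 55, 53, 50, 54, 57, 56, 60, 56, 55, 53, 54, 53, 53, 57, 59, 60, 60, 54, 56, 55, 56, 55, 55, 60, 53, 72, 130, 120, 117, 139, 221, 231, 229, 233, 236, 128, 135, 140, 132, 143, 176, 173, 177, 174, 143]
[65, 68, 64, 67, 64, 64, 67, 68, 65, 65, 67, 65, 64, 67, 65, 66, 67, 66, 60, 61, 63, 72, 74, 73, 61, 56, 70, 68, 67, 66, 65, 66, 70, 68, 69, 69, 68, 69, 72, 71, 72, 67, 68, 70, 70, 69, 73, 69, 68, 74, 72, 72, 71, 71, 73, 71, 73, 89, 125, 165, 228, 230, 230, 236, 237, 85, 67, 72, 63, 137, 244, 235, 238, 236, 225]
```

View pics/wc.png

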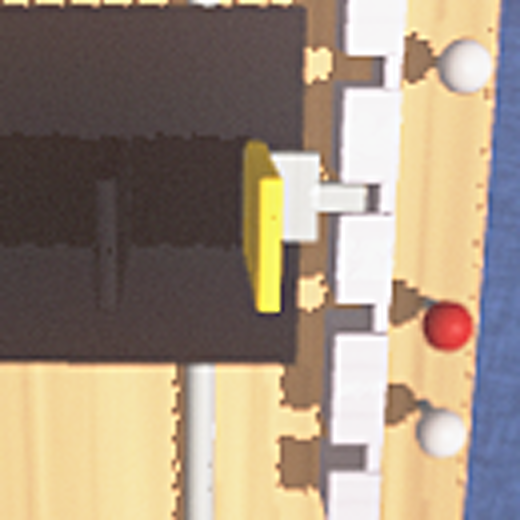

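The enlarged wrist crop shows the lever's top strip at (260–282, 178–312) and the thumb rest's top at (97–117, 178–308). The start notch spans rows 185–212 and the red-pin notch rows 305–331.

```bash
python3 - <<'E'
from h import *
import pickle
W=pickle.load(open('w1.pkl','rb'));D=pickle.load(open('D0.pkl','rb'));T=D['top']
a=-1.3838;u=np.array([np.cos(a),np.sin(a)]);v=np.array([-u[1],u[0]])
F=lambda p:((p[0]+.5)/4-.5+280,(p[1]+.5)/4-.5+130)
f=lambda p,z:plane(W,F(p),z)[:2]
L=f((271,245),.102);Th=f((107,243),.102);G=(L+Th)/2
print('height of lever top',tri(W,F((271,245)),T,(292.1,228.4)))
print('lever',L,'thumb',Th,'grip',G,'sep',(L-Th)@v,(L-Th)@u)
n0=f((350,198.5),.04);n1=f((350,318),.04);red=plane(W,(392.3,211.4),.036)[:2]
for n,p in [('n0',n0),('n1',n1),('red',red)]: print(n,((p-G)@u).round(4),((p-G)@v).round(4))
E
python3 rel.py '[.5657,.0643,.231]'
```

```text
height of lever top (array([0.58767402, 0.06876464, 0.09801789]), np.float64(0.00447825713040366))
lever [0.58935546 0.07014863] thumb [0.54976161 0.06294851] grip [0.56955853 0.06654857] sep 0.040242176771774295 0.000286227363331234
n0 0.0005 0.0485
n1 0.0377 0.0502
red 0.0418 0.0824
shift units [-0.001 -0.049  0.019] turn units 0.009 [0.56689571 0.06456546 0.23147885] 3.5333
```

```bash
python3 rel.py '[.5640,.0651,.058]'
```

```text
shift units [ 0.043 -0.112  6.939] turn units 0.009 [0.56689571 0.06456546 0.23147885] 3.5333
```

```bash
python3 -m handwheel '[[[0.04,-0.11,0.9],0.01],[[0,0,1],0],[[0,0,1],0],[[0,0,1],0],[[0,0,1],0],[[0,0,1],0],[[0,0,0.7],0],[[0,0,0.33],0]]' 
python3 -m handwheel '[[[0,0,0],0],[[0,0,0],0],[[0,0,0],0],[[0,0,0],0],[[0,0,0],0],[[0,0,0],0],[[0,0,0],0],[[0,0,0],0]]' 0.35
python3 rel.py '[.5640,.0651,.058]'
```

```text
time: 4.2
ee_pos: [0.562, 0.0647, 0.0546]
ee_rot: [-3.136, -0.001, 1.757]
wrist_force: [-0.4, -0.2, -0.1]
opening: 1.0
grasp_force: 0.0
time: 4.87
ee_pos: [0.5643, 0.0648, 0.0584]
ee_rot: [3.141, -0.0, 1.757]
wrist_force: [-0.8, -0.2, -0.2]
opening: 0.674
grasp_force: 0.0
shift units [ 0.016 -0.009  0.017] turn units -0.002 [0.56428882 0.06475381 0.05843623] 4.8667
```

```bash
Z='[[[0,0,0],0],[[0,0,0],0],[[0,0,0],0],[[0,0,0],0],[[0,0,0],0],[[0,0,0],0],[[0,0,0],0],[[0,0,0],0]]'
python3 -m handwheel '[[[0,0,0],0],[[0,0,0],0],[[0,0,0],0],[[0,0,0],0],[[0,0,0],0],[[0,0,0],0],[[0,0,0],0],[[0,0,0],0]]' 0.22 | tail -4
python3 -m handwheel '[[[0,0,0],0],[[0,0,0],0],[[0,0,0],0],[[0,0,0],0],[[0,0,0],0],[[0,0,0],0],[[0,0,0],0],[[0,0,0],0]]' 0.12 | tail -4
python3 - <<'E'
from h import *
d=get('wrist','w2')
E
```

```text
ee_rot: [3.138, 0.0, 1.757]
wrist_force: [4.2, 0.9, -1.2]
opening: 0.61
grasp_force: 2.5
ee_rot: [3.136, 0.0, 1.757]
wrist_force: [5.8, 1.2, 0.6]
opening: 0.562
grasp_force: 3.0
```

View pics/w2.png

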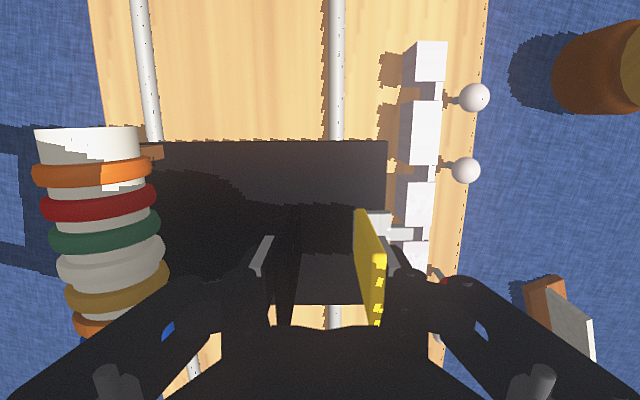

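The wrist view shows the right finger on the yellow lever at (375,270). The left finger still has a gap to the thumb rest, which is near (285,270). I shift about 1.5 mm in -y and close further.

```bash
python3 -m handwheel '[[[0,-0.03,0],0],[[0,-0.03,0],0],[[0,0,0],0],[[0,0,0],0],[[0,0,0],0],[[0,0,0],0],[[0,0,0],0],[[0,0,0],0]]' 0.03 | tail -4
python3 -m handwheel '[[[0,0,0],0],[[0,0,0],0],[[0,0,0],0],[[0,0,0],0],[[0,0,0],0],[[0,0,0],0],[[0,0,0],0],[[0,0,0],0]]' -0.05
python3 rel.py '[.5640,.0651,.058]'
```

```text
ee_rot: [3.134, 0.0, 1.757]
wrist_force: [8.1, 0.5, 0.1]
opening: 0.518
grasp_force: 3.8
time: 7.58
ee_pos: [0.5662, 0.065, 0.0599]
ee_rot: [3.133, 0.0, 1.757]
wrist_force: [7.4, 1.4, 0.2]
opening: 0.476
grasp_force: 4.2
shift units [ 0.021 -0.086  0.077] turn units -0.002 [0.56619208 0.06498835 0.05994601] 7.5833
```

```bash
python3 -m handwheel '[[[0,-0.04,0],0],[[0,-0.04,0],0],[[0,-0.02,0],0],[[0,0,0],0],[[0,0,0],0],[[0,0,0],0],[[0,0,0],0],[[0,0,0],0]]' -0.08 
python3 -m handwheel '[[[0,-0.02,0],0],[[0,-0.02,0],0],[[0,0,0],0],[[0,0,0],0],[[0,0,0],0],[[0,0,0],0],[[0,0,0],0],[[0,0,0],0]]' -0.11
```

```text
time: 8.25
ee_pos: [0.5644, 0.0646, 0.0601]
ee_rot: [3.131, 0.0, 1.757]
wrist_force: [9.5, 2.3, -0.3]
opening: 0.461
grasp_force: 4.9
time: 8.92
ee_pos: [0.5638, 0.0645, 0.0603]
ee_rot: [3.13, 0.001, 1.757]
wrist_force: [10.5, 3.1, -0.4]
opening: 0.447
grasp_force: 5.2
```

```bash
python3 -m handwheel '[[[0,0,0],0],[[0,0,0],0],[[0,0,0],0],[[0,0,0],0],[[0,0,0],0],[[0,0,0],0],[[0,0,0],0],[[0,0,0],0]]' -0.13 | tail -5
python3 -m handwheel '[[[0,0,0],0],[[0,0,0],0],[[0,0,0],0],[[0,0,0],0],[[0,0,0],0],[[0,0,0],0],[[0,0,0],0],[[0,0,0],0]]' -0.15 | tail -5
python3 - <<'E'
from h import *
d=get('wrist','w3');s=get('scene')
cv2.imwrite('pics/w3c.png',cv2.resize(d['color'][180:340,220:460,::-1],None,fx=3,fy=3,interpolation=cv2.INTER_CUBIC))
E
```

```text
ee_pos: [0.5639, 0.0645, 0.0604]
ee_rot: [3.13, 0.0, 1.757]
wrist_force: [10.2, 3.7, -0.2]
opening: 0.436
grasp_force: 5.3
ee_pos: [0.564, 0.0646, 0.0605]
ee_rot: [3.13, 0.001, 1.757]
wrist_force: [11.1, 2.8, -0.1]
opening: 0.423
grasp_force: 5.4
```

View pics/w3c.png

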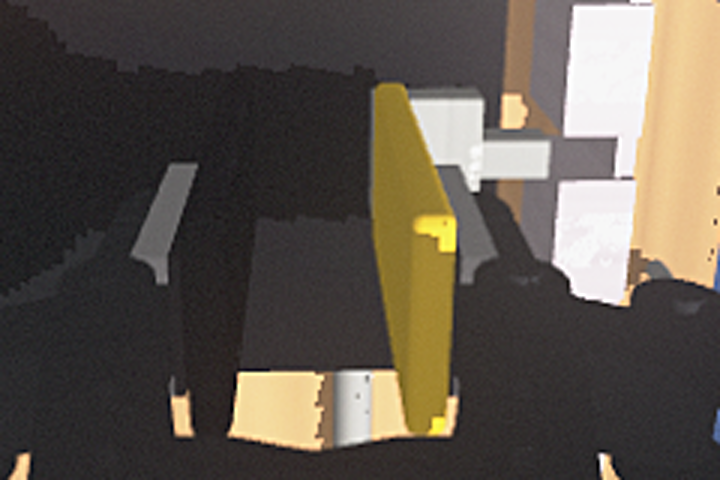

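The crop shows the tooth tip at (548,158) withdrawn clear of the rack face at about x=560. The left finger is close to the thumb rest at (180,250), and net force is about 11 N, so the lever is near its stop. I close slightly more so that the thumb rest makes contact.

```bash
python3 -m handwheel '[[[0,0,0],0],[[0,0,0],0],[[0,0,0],0],[[0,0,0],0],[[0,0,0],0],[[0,0,0],0],[[0,0,0],0],[[0,0,0],0]]' -0.17 | tail -5
python3 -m handwheel '[[[0,0,0],0],[[0,0,0],0],[[0,0,0],0],[[0,0,0],0],[[0,0,0],0],[[0,0,0],0],[[0,0,0],0],[[0,0,0],0]]' -0.19 | tail -5
```

```text
ee_pos: [0.5639, 0.0646, 0.0606]
ee_rot: [3.13, 0.001, 1.757]
wrist_force: [10.5, 2.5, 0.6]
opening: 0.416
grasp_force: 12.3
ee_pos: [0.5639, 0.0645, 0.0607]
ee_rot: [3.13, 0.001, 1.757]
wrist_force: [9.1, 2.8, 1.1]
opening: 0.413
grasp_force: 26.5
```

```bash
python3 -c "
from h import *;np.save('p0.npy',sensors.sense()['ee_pos'])"
python3 -m handwheel '[[[0,0,0],0],[[0,0,0],0],[[0,0,0],0],[[-0.05,0,0],0],[[-0.1,0,0],0],[[-0.1,0,0],0],[[-0.1,0,0],0],[[-0.05,0,0],0]]' -0.175 | tail -5
cat > sl.py <<'E'
from h import *
a=-1.3838;u=np.array([np.cos(a),np.sin(a)]);v=np.array([-u[1],u[0]]);s=sensors.sense();d=(s['ee_pos']-np.load('p0.npy'))[:2]
print('slid',d@u,'cross',d@v,'Fu',s['wrist_force'][:2]@u,'Fv',s['wrist_force'][:2]@v,s['grasp_force'],s['time'])
E
python3 sl.py
```

```text
ee_pos: [0.5657, 0.055, 0.0607]
ee_rot: [3.13, -0.0, 1.757]
wrist_force: [10.1, 4.3, 0.7]
opening: 0.413
grasp_force: 21.5
slid 0.009671772685592382 cross 4.758144968154314e-05 Fu -2.359712271795183 Fv 10.757981384469632 21.547971367836 12.35
```

Sliding cleanly at about 2.4 N of friction, with the lever held. About 27.5 mm remain.

```bash
python3 -m handwheel '[[[-0.1,0,0],0],[[-0.15,0,0],0],[[-0.2,0,0],0],[[-0.2,0,0],0],[[-0.15,0,0],0],[[-0.1,0,0],0],[[-0.1,0,0],0],[[-0.08,0,0],0]]' -0.175 | tail -5
python3 -m handwheel '[[[0,0,0],0],[[0,0,0],0],[[0,0,0],0],[[0,0,0],0],[[0,0,0],0],[[0,0,0],0],[[0,0,0],0],[[0,0,0],0]]' | tail -2
python3 sl.py
python3 - <<'E'
from h import *
d=get('wrist','w4')
cv2.imwrite('pics/w4c.png',cv2.resize(d['color'][140:340,220:460,::-1],None,fx=3,fy=3,interpolation=cv2.INTER_CUBIC))
E
```

```text
ee_pos: [0.5708, 0.0285, 0.0607]
ee_rot: [3.13, -0.0, 1.757]
wrist_force: [9.9, 3.8, 1.4]
opening: 0.415
grasp_force: 21.5
opening: 0.411
grasp_force: 21.4
slid 0.03704620648547633 cross 0.00011680211916054399 Fu -0.48436859071101934 Fv 11.313774309878664 21.436312794685364 13.6833
```

View pics/w4c.png

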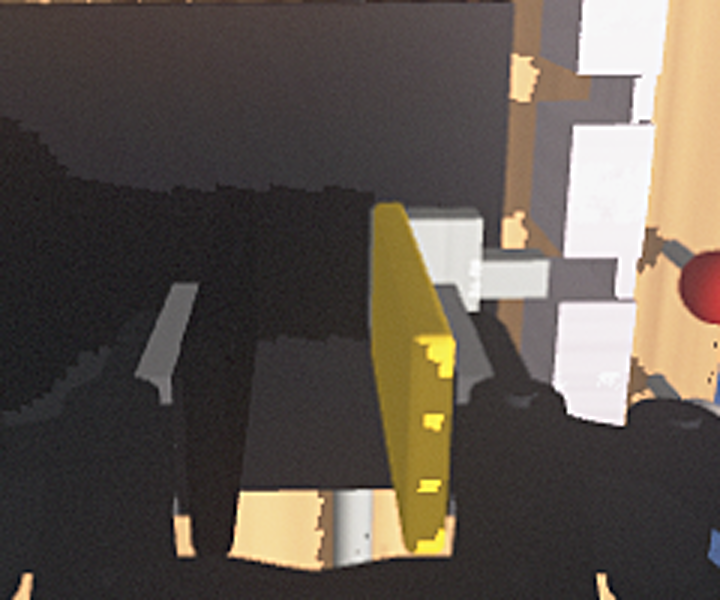

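The crop shows the tooth (rows 262–298) lined up with the red-pin notch (rows 258–300), as it stood at the start. Now I let go.

```bash
python3 -m handwheel '[[[0,0,0],0],[[0,0,0],0],[[0,0,0],0],[[0,0,0],0],[[0,0,0],0],[[0,0,0],0],[[0,0,0],0],[[0,0,0],0]]' 0.1 | tail -2
python3 sl.py
python3 -m handwheel '[[[0,0.05,0],0],[[0,0.05,0],0],[[0,0.05,0],0],[[0,0,0],0],[[0,0,0],0],[[0,0,0],0],[[0,0,0],0],[[0,0,0],0]]' 0.9
python3 - <<'E'
from h import *
d=get('wrist','w5')
cv2.imwrite('pics/w5c.png',cv2.resize(d['color'][140:340,220:460,::-1],None,fx=3,fy=3,interpolation=cv2.INTER_CUBIC))
E
```

```text
opening: 0.549
grasp_force: 4.3
slid 0.03699701904802699 cross -0.001516917906809552 Fu 0.24146420880667577 Fv 9.61549888411923 4.342157542705536 14.4
time: 15.07
ee_pos: [0.5696, 0.0281, 0.0581]
ee_rot: [-3.141, -0.0, 1.757]
wrist_force: [-0.1, -0.3, -1.0]
opening: 0.95
grasp_force: 0.0
```

View pics/w5c.png

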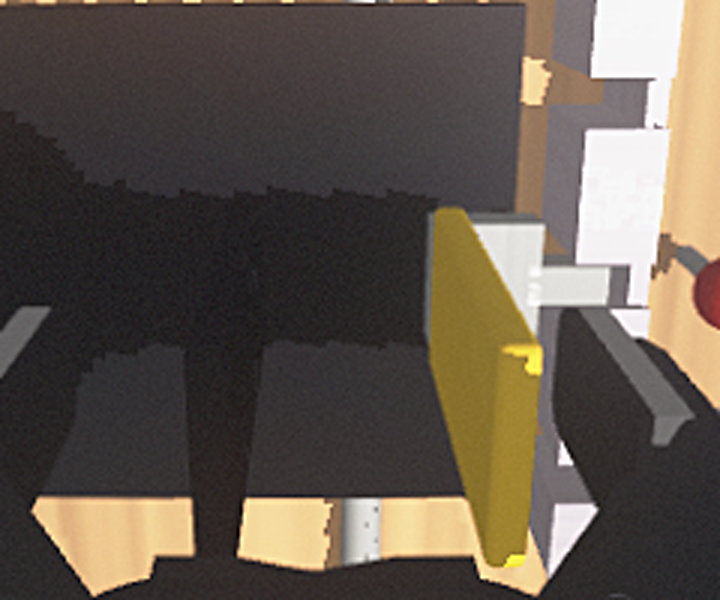

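The crop shows the lever sprung back and the tooth tip at (608,285), inside the notch past the rack face at about x=578. Both fingers are clear. I retreat straight up and verify.

```bash
python3 -m handwheel '[[[0,0,-0.3],0],[[0,0,-0.8],0],[[0,0,-1],0],[[0,0,-1],0],[[0,0,-1],0],[[0,0,-1],0],[[0,0,-1],0],[[0,0,-0.8],0]]' 1
python3 -m handwheel '[[[0,0,0],0],[[0,0,0],0],[[0,0,0],0],[[0,0,0],0],[[0,0,0],0],[[0,0,0],0],[[0,0,0],0],[[0,0,0],0]]' | head -2
python3 - <<'E'
from h import *
d=get('wrist')
cv2.imwrite('pics/w6c.png',cv2.resize(d['color'][100:260,280:440,::-1],None,fx=3.5,fy=3.5,interpolation=cv2.INTER_CUBIC))
E
```

```text
time: 15.78
ee_pos: [0.5701, 0.0281, 0.2338]
ee_rot: [3.138, 0.001, 1.757]
wrist_force: [0.6, -0.2, 0.4]
opening: 1.0
grasp_force: 0.0
time: 16.45
ee_pos: [0.5696, 0.0282, 0.23]
```

View pics/w6c.png

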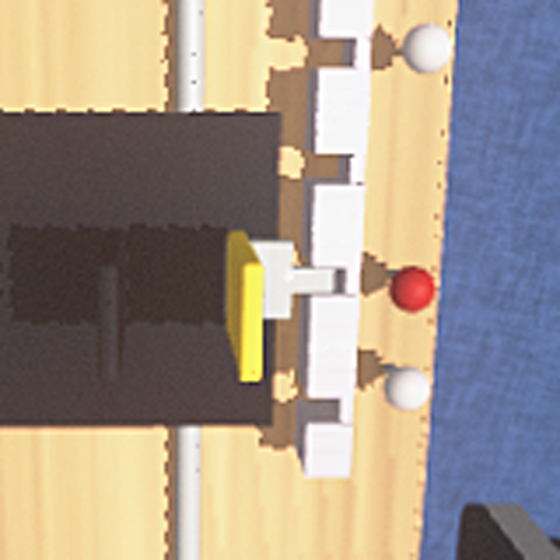

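The final crop shows the tooth at (315,282) seated in the notch beside the red pin at (412,290). The lever-to-thumb-rest spacing is 40.9 px, against 41 px when latched at the start, so the tooth is fully home.

```bash
python3 -c "
from plant import arm;print(arm.close_job())"
```

```text
the job is handed in; nothing more can be done
None
```

The frame is latched in the notch beside the red pin with the tooth fully home, and the job was handed in with the handle released and the arm clear; the hand-in call returned no verdict.

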